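# Click the buff lid into the photo position

### The job

The buff (sand-yellow) teapot lid is next to be photographed. Push the carriage that holds it along its slide, towards the little camera, until the spring detent clicks and the carriage stays fully home against the end stop, then take the hand away. Leave the other carriage, with the dark brown lid, where it stands.

Things in the scene. Friction and masses are not known exactly. Their poses are not given: they have to be found in the camera images.
- buff_push (a point): Middle of the rear face of the orange push plate on the buff lid's carriage, 70 mm above the table; x axis level along the slide towards home, z up. The plate, 60 mm wide, 12 thick, stands at the carriage's end nearest the robot, from the deck (39 mm up) to 101 mm up. Push it along +x. Ahead of it: 58 mm of clear deck, then an 80 mm cork disc with the lid fixed on it, top 81 mm up.
- buff_slide (a joint): Travel of the buff lid's carriage in m, growing towards the camera: starts at 0 to 0.045, fully home against the end stop at 0.100. About 1.5 N of friction. From 0.077 to 0.090 the spring detent resists with up to about 8 N more and pushes the carriage back when let go; past about 0.092 it snaps it on to 0.100 and holds it there.
- buff_station: One of two alike photo slides bolted down left and right of the robot's centre line (which is which varies), each turned up to 16 degrees. Aluminium base 360 x 100 x 14 mm; origin: centre of its underside; x along the slide towards home. At its far end a black camera, 165 mm high. On its y side a blue spring housing, 46 mm high, to y = 84 mm. Carriage 150 x 72 mm; buff lid with ball knob.
- brown_push (a point): The same point of the other slide, whose carriage holds the dark brown lid with a bar-shaped knob; same sizes and axes. This carriage must stay where it is.

How it is judged:
By the outcome, as a careful person would: the job done as asked, in the order asked, and still so for the second after the job is handed in, with the robot touching nothing.
It also fails if it takes over 27 s, if anything falls off the work surface, if the arm or the gripper's body presses on something with over 40 N, if the wrist force passes 120 N, or if a joint passes its speed limit or range.

### The arm

A 6-joint arm with a two-finger parallel gripper is mounted at the origin on the work surface. World frame = base frame: x ahead of the robot, y to its left, z up, the work surface at z = 0. Lengths are in mm, angles in rad, forces in N, time in s.
With the tool pointing down it reaches from about 350 to 950 mm from the base axis. Payload 17.4 kg.
Tool frame: the origin (TCP) lies at the very end of the fingers, on their centre line; the grasp point (between the pads) lies 19 mm behind it; z points along the fingers, y is the line along which they close (so a half turn about z gives the same grasp; the last joint's range is limited). The gripper opens to 93 mm and grips with 3 to 60 N. Pads are 15 mm wide; open, the fingers measure 128 mm over their backs; the gripper's body (75 mm by 188 mm) begins 65 mm behind the grasp point.
Start: joints at [1.141, 0.116, 1.442, -0, 1.584, -0.038], TCP at [257.759, 623.853, 218.646] pointing down, gripper open.
Joint ranges: [-2.83, 2.83], [-0.83, 2.19], [0.07, 2.5], [-1.14, 4.28], [0.01, 3], [-2.97, 2.97]. Speed limits (rad/s): [1.89, 1.89, 2.22, 3.14, 3.14, 3.14].

### API

Orientations are given as a unit quaternion [x, y, z, w].
In Python, from cell import * gives the robot as it stands.
- The arm moves only by the tool carry_out, never from a script. Its arguments are lists of equal length, an entry for each row: "travel": the shift along the tool's x, y, z in mm, a list of three; "yaw": the turn about the tool's z in degrees. A call has 1 to 8 rows; each row is the pose to reach, as a shift and turn from the pose commanded when the call began, along the tool's axes at that moment; what a row does not reach only later rows make up. A row lasts 1/8 s, in which the tool goes at most 62.5 mm and 10.7 degrees, less where a joint would pass 70% of its speed; a pose out of reach is approached as far as the arm can. A call with a gripper value outside its range is refused whole. "gripper" is the opening, from 0 (shut) to 1 (fully open), set as the call begins (left out, the last holds). The fingers move at their own pace and stop on an object; "force" is the grip in N (left out, the last holds). Time passes only in rows, so rows that repeat a pose let the fingers close. It gives the time, the measured TCP pose, the force, the opening and the grip force at its end, in the units of the state.
- observe(): the state, without advancing time (a new reading comes with each control period).
- capture(name): name is "scene" or "top" or "wrist"; returns a dict with "img" (384x512x3 uint8, blue, green, red), "depth" (384x512 float32, mm along the optical axis (not along the pixel's ray), 0 where there is no reading), "mtx" (3x3 intrinsics, pixels), "R" (3x3) and "t" (3): a world point X has camera coordinates R X + t. Camera axes: x right, y down, z forward; pixel columns grow to the right and rows downward; lengths in mm; the calibration is good to about 2 mm. The wrist camera is an equidistant fisheye: a pixel r from the principal point sees the ray r / f radians off the axis. A picture is of the moment at which its call begins.
- finish_job(): hands the job in; it is judged then, once.
Trained networks look in a picture, given as the dict that the camera call returned (one of the last four; its "shot" number tells which), for a name from the list of things; names that differ only in an ending like _2 or _b are one class to them, and where a whole thing is asked for, a point or a joint stands for the part that bears it (a point fixed in the world has none). Each returns a list of dicts, best first, with "conf" (0 to 1); they miss things now and then, are a little off and sometimes report something else, mostly with a low value. They report only what shows in the picture. A call takes as long as a camera call.
- outline_of(picture, thing): "mask" (384x512 bool, what is visible of it) and "pixel" ([column, row] in pixels, amid what is visible of it).
The state is a dict: "time": time; "qpos": joint angles; "joint_vel": joint speeds; "joint_efforts": joint torques, N m; "ee_pos": TCP position; "eef_rot": TCP orientation; "wrist_force": force on the tool from outside, world axes, zero at the start; "wrist_torque": the same for the moment, N m; "width": finger opening in mm; "gripper_force": force on a finger pad.
Only numpy, scipy, OpenCV 4.12 (cv2) and the standard library are available. Lean on these libraries where they do the work, as an engineer would, in place of code of your own. Each camera call takes 0.05 s, during which the arm holds its last target. There are 200 camera calls.

## Working session

There is one attempt and no reset: what is moved stays moved. The work goes in short steps, Python scripts to look and compute and a tool call to move; the robot and the scene stay as the last step left them, time stands still between calls to the robot, and variables do not carry over. Pictures are saved under pics/ and viewed, at most 10 in all, crops included, and the job is handed in when it is done.

Besides the shell and the picture viewer there is one more tool, called after "Call:" as a command line: name --pt "numbers of a row" for each row, then --argument value for the rest. carry_out: Moves the arm, as the interface text tells. Its arguments: {"type":"object","properties":{"travel":{"type":"array","items":{"type":"array","items":{"type":"number"}}},"yaw":{"type":"array","items":{"type":"number"}},"gripper":{"type":"number"},"force":{"type":"number"}},"required":["travel","yaw"]}

```bash
mkdir -p pics
cat > h.py <<'E'
from cell import *
import numpy as np, cv2
def cloud(p):
    v,u=np.mgrid[0:384,0:512]; K=p["mtx"]; d=p["depth"]
    c=np.stack([(u-K[0,2])/K[0,0]*d,(v-K[1,2])/K[1,1]*d,d],-1)
    return (c-p["t"])@p["R"]   # R^T (c-t)
E
python3 - <<'E'
from h import *
s=observe(); print({k:np.round(s[k],3) for k in("time","ee_pos","eef_rot","width")})
P={n:capture(n) for n in("scene","top")}
for n,p in P.items():
    X=cloud(p); im=p["img"].copy()
    for t in("buff_push","brown_push","buff_station"):
        for o in outline_of(p,t)[:2]:
            m=o["mask"]&(p["depth"]>0); print(n,t,round(o["conf"],2),np.round(o["pixel"]),m.sum(),np.median(X[m],0).round(),np.percentile(X[m],[2,98],axis=0).round().tolist())
            if o["conf"]>.4: cv2.drawContours(im,cv2.findContours(o["mask"].astype(np.uint8),0,2)[0],-1,(0,255,0) if t[:2]=="bu" else (255,0,255),1); cv2.putText(im,t[:6],tuple(int(a) for a in o["pixel"]),0,.4,(0,0,255))
    P[n]=im; np.savez(n,X=X,img=p["img"])
cv2.imwrite("pics/a.png",cv2.resize(np.vstack([P["scene"],P["top"]]),(400,600)) if 0 else np.hstack([cv2.resize(P["scene"],(400,300)),cv2.resize(P["top"],(400,300))]))
cv2.imwrite("pics/top.png",P["top"])
E
```

```text
{'time': np.float64(0.0), 'ee_pos': array([257.669, 623.654, 217.894]), 'eef_rot': array([ 0.195,  0.981, -0.001, -0.   ]), 'width': np.float64(92.604)}
scene brown_push 0.88 [241. 149.] 1642 [ 483. -192.   50.] [[419.0, -243.0, 29.0], [568.0, -158.0, 100.0]]
scene buff_station 0.78 [273. 293.] 10519 [619. 196.  31.] [[442.0, 139.0, 5.0], [772.0, 265.0, 154.0]]
top buff_push 0.93 [130. 211.] 3754 [524. 191.  50.] [[452.0, 155.0, 32.0], [597.0, 234.0, 101.0]]
top brown_push 0.71 [355. 211.] 3711 [ 490. -197.   49.] [[418.0, -240.0, 35.0], [563.0, -158.0, 101.0]]
top buff_station 0.69 [133. 176.] 12224 [588. 181.  27.] [[424.0, 130.0, 8.0], [761.0, 257.0, 153.0]]
```

View pics/a.png

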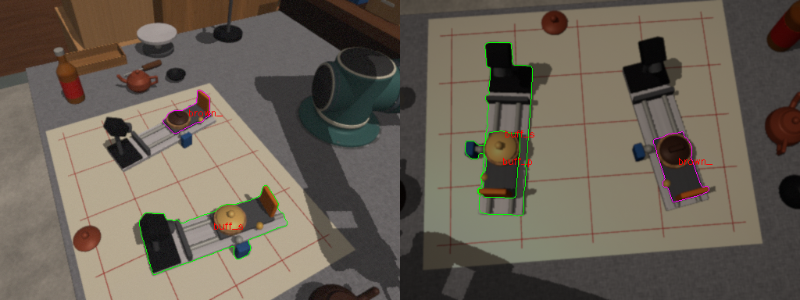

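View pics/top.png

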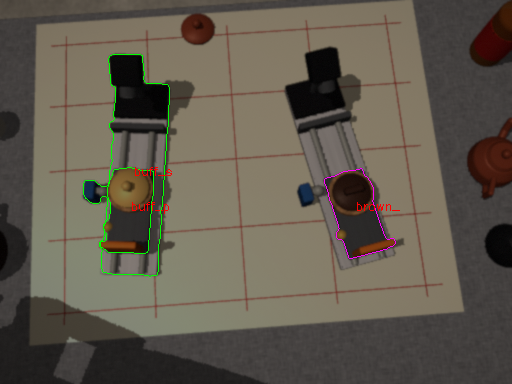

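The buff station is on the left, at about (130,200) px in the top view. Its orange plate is at (120,245), at the end nearest the robot. The brown one is on the right, at about (355,210). Next I measure the plate and the slide axis.

Run:
```python
from h import *
for n in("scene","top"):
    z=np.load(n+".npz"); X=z["X"]; hsv=cv2.cvtColor(z["img"],cv2.COLOR_BGR2HSV)
    org=(hsv[...,0]>5)&(hsv[...,0]<18)&(hsv[...,1]>170)
    reg=(X[...,1]>110)&(X[...,1]<290)&(X[...,0]>380)&(X[...,0]<800)
    m=org&reg&(X[...,2]>60)&(X[...,0]<520)
    Q=X[m]; print(n,"plate",len(Q),np.percentile(Q,[1,50,99],axis=0).round(1).tolist())
    for nm,mm in(("plate top",m&(X[...,2]>96)),("base",reg&(X[...,2]>7)&(X[...,2]<26)),("deck",reg&(X[...,2]>33)&(X[...,2]<45)&(X[...,0]<620))):
        A=X[mm][:,:2].astype(np.float32)
        if len(A)<5: continue
        (c,s,a)=cv2.minAreaRect(A); print(n,nm,len(A),np.round(c,1),np.round(s,1),round(a,1),"z",np.median(X[mm][:,2]).round(1))
    T=X[m&(X[...,2]>96)][:,:2]
    if len(T)>5:
        u,_,v=np.linalg.svd(T-T.mean(0),full_matrices=False); print("top dir",v[0], T.mean(0))
# axis from base long edges (top): per-x-bin y limits
    B=X[reg&(X[...,2]>5)&(X[...,2]<26)]
    rows=[(x,*np.percentile(B[abs(B[:,0]-x)<8][:,1],[3,97]).round(1)) for x in range(430,700,20) if (abs(B[:,0]-x)<8).sum()>10]; r=np.array(rows)
    print(r.tolist()); print("slopes deg",[np.degrees(np.arctan(np.polyfit(r[:,0],r[:,k],1)[0])).round(2) for k in(1,2)])
```

```text
scene plate 390 [[455.1, 174.9, 60.4], [464.9, 204.6, 90.6], [468.6, 229.3, 101.6]]
scene plate top 151 [461.3 200.8] [57.7 10.2] 83.1 z 100.0
scene base 4497 [598.9 202.2] [135.5 359.7] 84.6 z 14.3
scene deck 1548 [531.2 216.4] [120.1 149.8] 84.5 z 38.6
top dir [0.10878398 0.99406541] [461.92363595 201.74322141]
[[430.0, 210.6, 252.1], [450.0, 151.2, 250.8], [470.0, 150.1, 248.6], [490.0, 147.1, 246.6], [510.0, 146.4, 244.5], [530.0, 222.6, 242.4], [550.0, 220.6, 273.6], [570.0, 218.5, 273.2], [590.0, 138.9, 270.3], [610.0, 137.9, 232.9], [630.0, 135.6, 231.5], [650.0, 133.1, 229.2], [670.0, 134.0, 227.5], [690.0, 137.4, 226.0]]
slopes deg [np.float64(-10.4), np.float64(-5.34)]
top plate 362 [[450.7, 171.6, 61.4], [456.2, 197.3, 99.8], [465.0, 228.0, 104.0]]
top plate top 255 [458.6 200.6] [57.8 11.4] 84.9 z 100.7
top base 5441 [597.7 202.7] [131.  359.7] 84.2 z 14.7
top deck 1821 [530.1 216.7] [123.7 150.8] 84.3 z 39.0
top dir [-0.10502882 -0.99446918] [458.1431539  199.52678309]
[[430.0, 155.9, 251.3], [450.0, 153.6, 249.9], [470.0, 150.5, 249.0], [490.0, 148.5, 247.4], [510.0, 145.9, 242.8], [530.0, 144.2, 243.5], [550.0, 142.2, 269.7], [570.0, 139.8, 256.1], [590.0, 138.2, 238.3], [610.0, 137.0, 235.0], [630.0, 134.9, 231.8], [650.0, 134.1, 229.2], [670.0, 131.7, 227.2], [690.0, 127.4, 227.5]]
slopes deg [np.float64(-5.77), np.float64(-5.74)]
```

```bash
cat >> h.py <<'E'
from scipy.spatial.transform import Rotation as Ro
D=np.array([np.cos(np.radians(-5.7)),np.sin(np.radians(-5.7)),0])
REAR=np.array([454,201.3,60.])
def rel(target):
    s=observe(); R=Ro.from_quat(s["eef_rot"]); M=R.as_matrix()
    want=np.column_stack([-D,np.cross([0,0,-1],-D),[0,0,-1]])
    print("t",round(s["time"],2),"pos",np.round(s["ee_pos"],1),"w",round(s["width"],1),"F along",np.round(s["wrist_force"]@D,2),"travel",np.round(M.T@(target-s["ee_pos"]),1),"yaw",np.degrees(Ro.from_matrix(M.T@want).as_rotvec()).round(2))
E
python3 - <<'E'
from h import *
for d,z in((60,215),(60,60)): rel(np.array([*(REAR-d*D)[:2],z]))
for n in("scene","top"):
    X=np.load(n+".npz")["X"].reshape(-1,3); m=(X[:,0]>230)&(X[:,0]<520)&(X[:,1]>260)&(X[:,1]<720); print(n,m.sum(),np.percentile(X[m][:,2],[50,90,99,100]).round())
    m&=X[:,2]>20
    if m.any(): print(np.percentile(X[m],[1,50,99],axis=0).round().tolist())
E
```

```text
t 0.4 pos [257.8 623.8 218.5] w 92.8 F along -0.27 travel [-285.2 -332.8    3.6] yaw [-1.000e-02 -0.000e+00 -1.675e+01]
t 0.4 pos [257.8 623.8 218.5] w 92.8 F along -0.27 travel [-285.2 -332.8  158.6] yaw [-1.000e-02 -0.000e+00 -1.675e+01]
scene 15721 [-0.  2. 80. 83.]
[[386.0, 412.0, 35.0], [461.0, 440.0, 66.0], [505.0, 477.0, 82.0]]
top 15899 [ 1.  3. 33. 52.]
[[442.0, 411.0, 26.0], [473.0, 415.0, 37.0], [507.0, 424.0, 49.0]]
```

Call:
carry_out --pt "-36 -42 0" --pt "-72 -84 0" --pt "-108 -126 0" --pt "-144 -168 0" --pt "-180 -210 0" --pt "-216 -252 0" --pt "-252 -294 0" --pt "-285 -333 3" --yaw '[-2, -4, -6, -8, -10, -13, -15, -16.75]' --gripper 0

```text
time: 1.4
ee_pos: [394.3, 205.6, 216.0]
eef_rot: [0.049, 0.999, 0.0, 0.001]
wrist_force: [-0.3, 0.2, 0.6]
width: 17.5
gripper_force: 0.0
```

Run:
```python
from h import *
rel(np.array([*(REAR-60*D)[:2],60]))
p=capture("wrist"); cv2.imwrite("pics/w.png",p["img"])
```

```text
t 1.4 pos [394.3 205.6 216. ] w 17.5 F along -0.29 travel [  0.3   1.6 156. ] yaw [0.03 0.06 0.07]
```

View pics/w.png

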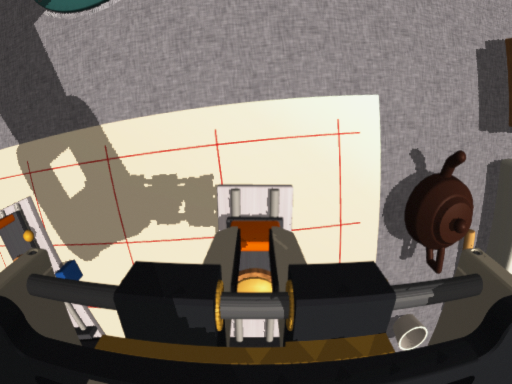

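The wrist view shows the orange plate at about (255,232), centred between the fingers, and the space behind it is clear. I'll descend now.

Call:
carry_out --pt "0 1 40" --pt "0 1 85" --pt "0 1 130" --pt "0 1 156" --pt "0 1 156" --yaw '[0, 0, 0, 0, 0]'

```text
time: 2.08
ee_pos: [393.2, 207.9, 58.2]
eef_rot: [0.05, 0.999, -0.001, -0.001]
wrist_force: [-0.2, 0.8, 1.2]
width: 0.7
gripper_force: 0.0
```

Call:
carry_out --pt "-10 0 0" --pt "-20 0 0" --pt "-30 0 0" --pt "-38 0 0" --pt "-42 0 0" --pt "-46 0 0" --pt "-50 0 0" --pt "-50 0 0" --yaw '[0, 0, 0, 0, 0, 0, 0, 0]'

```text
time: 3.08
ee_pos: [444.0, 203.3, 59.6]
eef_rot: [0.05, 0.999, -0.0, -0.0]
wrist_force: [0.1, -0.0, 0.5]
width: 0.4
gripper_force: 0.0
```

```bash
cat >> h.py <<'E'
def plate():
    p=capture("top"); X=cloud(p); hsv=cv2.cvtColor(p["img"],cv2.COLOR_BGR2HSV)
    for nm,s in(("buff",1),("brown",-1)):
        m=(hsv[...,0]>5)&(hsv[...,0]<18)&(hsv[...,1]>170)&(X[...,2]>92)&(X[...,2]<112)&(s*X[...,1]>110)&(s*X[...,1]<290)&(X[...,0]>380)&(X[...,0]<620)
        print(nm,m.sum(),X[m].mean(0).round(1))
    return p
E
python3 - <<'E'
from h import *
rel(REAR); plate()
E
```

```text
t 3.08 pos [444.  203.3  59.6] w 0.4 F along 0.12 travel [-10.2  -1.   -0.4] yaw [-0. -0. -0.]
buff 17 [456.2 173.2  98.9]
brown 261 [ 425.  -212.5  100. ]
```

Call:
carry_out --pt "-3 0 0" --pt "-7 0 0" --pt "-12 0 0" --pt "-17 0 0" --pt "-22 0 0" --pt "-27 0 0" --pt "-32 0 0" --pt "-36 0 0" --yaw '[0, 0, 0, 0, 0, 0, 0, 0]'

```text
time: 4.12
ee_pos: [480.0, 199.7, 59.6]
eef_rot: [0.05, 0.999, -0.0, -0.0]
wrist_force: [-1.3, -1.4, -0.4]
width: 0.6
gripper_force: 0.9
```

Run:
```python
from h import *
rel(REAR); p=plate(); cv2.imwrite("pics/p.png",p["img"])
```

```text
t 4.12 pos [480.  199.7  59.6] w 0.6 F along -1.18 travel [26.1 -0.9 -0.4] yaw [-0. -0.  0.]
buff 2 [491.9 168.3  95.1]
brown 267 [ 425.  -212.5   99.9]
```

View pics/p.png

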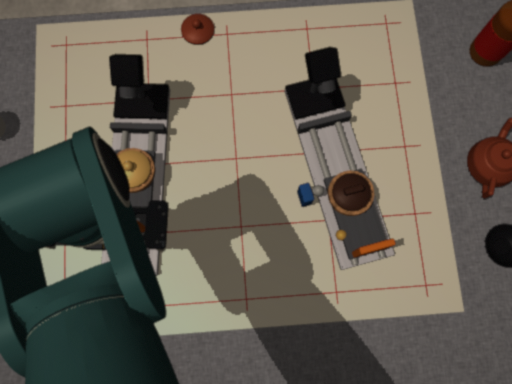

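The carriage is moving: the buff lid is now at (132,168) px, up from (128,188), and the dark end bar is at row 127. I'll go on with fine steps.

Call:
carry_out --pt "-3 0 0" --pt "-6 0 0" --pt "-9 0 0" --pt "-12 0 0" --pt "-14 0 0" --pt "-16 0 0" --pt "-18 0 0" --pt "-20 0 0" --yaw '[0, 0, 0, 0, 0, 0, 0, 0]'

```text
time: 5.18
ee_pos: [498.3, 197.7, 59.7]
eef_rot: [0.05, 0.999, -0.0, -0.002]
wrist_force: [-18.0, -1.5, 9.3]
width: 0.4
gripper_force: 8.8
```

Run:
```python
from h import *
rel(REAR)
p=capture("top");X=cloud(p)
# carriage front edge / lid from deck-height points ahead of the hand
for x in range(540,740,8):
    m=(abs(X[...,0]-x)<4)&(abs(X[...,1]-(REAR[1]+(x-REAR[0])*-.1)-26)<8); 
    n=(abs(X[...,0]-x)<4)&(abs(X[...,1]-(REAR[1]+(x-REAR[0])*-.1)+26)<8)
    print(x,[np.median(X[k][:,2]).round() if k.any() else None for k in(m,n)],end=" ")
```

```text
t 5.17 pos [498.3 197.7  59.7] w 0.4 F along -17.82 travel [44.4 -0.9 -0.2] yaw [-0.03 -0.2   0.01]
540 [np.float64(388.0), np.float64(402.0)] 548 [None, np.float64(399.0)] 556 [None, np.float64(42.0)] 564 [None, np.float64(39.0)] 572 [None, np.float64(39.0)] 580 [None, np.float64(40.0)] 588 [None, np.float64(50.0)] 596 [None, np.float64(56.0)] 604 [None, np.float64(60.0)] 612 [None, np.float64(60.0)] 620 [None, np.float64(60.0)] 628 [None, np.float64(58.0)] 636 [None, np.float64(51.0)] 644 [np.float64(58.0), np.float64(40.0)] 652 [np.float64(50.0), np.float64(39.0)] 660 [np.float64(38.0), np.float64(24.0)] 668 [np.float64(25.0), np.float64(23.0)] 676 [np.float64(25.0), np.float64(33.0)] 684 [np.float64(38.0), np.float64(39.0)] 692 [np.float64(38.0), None] 700 [np.float64(14.0), np.float64(14.0)] 708 [np.float64(17.0), np.float64(24.0)] 716 [np.float64(26.0), np.float64(27.0)] 724 [np.float64(26.0), np.float64(120.0)] 732 [np.float64(27.0), np.float64(121.0)]
```

Call:
carry_out --pt "0 0 0" --pt "0 0 0" --yaw '[0, 0]'

```text
time: 5.48
ee_pos: [499.2, 197.7, 59.7]
eef_rot: [0.05, 0.999, -0.0, -0.0]
wrist_force: [-5.9, -1.5, 2.9]
width: 0.4
gripper_force: 3.0
```

Run:
```python
from h import *
rel(REAR); p=capture("scene"); cv2.imwrite("pics/s.png",cv2.resize(p["img"][150:384,150:440],None,fx=2,fy=2))
```

```text
t 5.47 pos [499.2 197.7  59.7] w 0.4 F along -5.71 travel [45.4 -0.9 -0.3] yaw [-0.01 -0.05  0.01]
```

View pics/s.png

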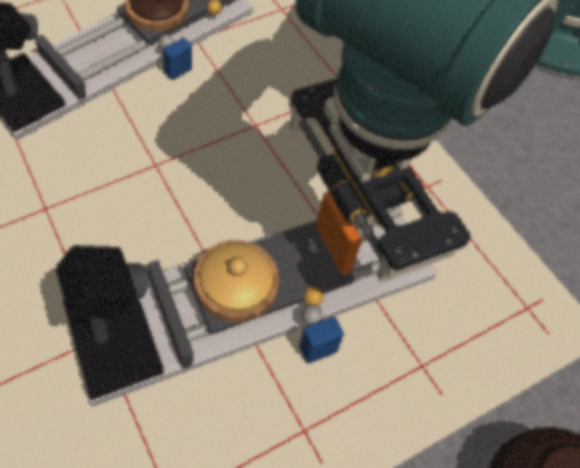

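The fingers press squarely on the plate, and the yellow cam at (314,297) is at the detent roller. The 6 N is the detent resisting. About 20 mm of gap remains to the end stop bar.

Call:
carry_out --pt "-2 0 0" --pt "-4 0 0" --pt "-6 0 0" --pt "-8 0 0" --pt "-10 0 0" --pt "-12 0 0" --pt "-13 0 0" --pt "-13 0 0" --yaw '[0, 0, 0, 0, 0, 0, 0, 0]'

```text
time: 6.52
ee_pos: [512.7, 196.4, 59.6]
eef_rot: [0.05, 0.999, 0.0, 0.0]
wrist_force: [-0.4, 0.1, -0.0]
width: 0.6
gripper_force: 0.3
```

```bash
cat >> h.py <<'E'
def gap():
    p=capture("top");X=cloud(p)
    for o in(-26,26): print(o,[(x,np.median(X[m][:,2]).round()) for x in range(640,704,4) if (m:=(abs(X[...,0]-x)<3)&(abs(X[...,1]-(REAR[1]+(x-REAR[0])*-.1)-o)<8)).any()])
    return p
E
python3 - <<'E'
from h import *
rel(REAR); gap()
E
```

```text
t 6.53 pos [512.7 196.4  59.6] w 0.6 F along -0.38 travel [58.9 -1.  -0.4] yaw [ 0.    0.01 -0.  ]
-26 [(640, np.float64(59.0)), (644, np.float64(57.0)), (648, np.float64(54.0)), (652, np.float64(51.0)), (656, np.float64(48.0)), (660, np.float64(40.0)), (664, np.float64(38.0)), (668, np.float64(38.0)), (672, np.float64(26.0)), (676, np.float64(32.0)), (680, np.float64(40.0)), (684, np.float64(40.0)), (688, np.float64(38.0)), (696, np.float64(14.0)), (700, np.float64(14.0))]
26 [(664, np.float64(50.0)), (668, np.float64(49.0)), (676, np.float64(27.0)), (680, np.float64(33.0)), (684, np.float64(39.0)), (688, np.float64(40.0)), (692, np.float64(39.0)), (700, np.float64(13.0))]
```

Call:
carry_out --pt "-1 0 0" --pt "-2 0 0" --pt "-3 0 0" --pt "-4 0 0" --pt "-4 0 0" --pt "-4 0 0" --yaw '[0, 0, 0, 0, 0, 0]'

```text
time: 7.32
ee_pos: [516.6, 196.0, 59.7]
eef_rot: [0.05, 0.999, 0.0, 0.0]
wrist_force: [-0.6, 0.3, 0.4]
width: 0.4
gripper_force: 0.0
```

Run:
```python
from h import *
rel(REAR); gap()
```

```text
t 7.33 pos [516.6 196.   59.7] w 0.4 F along -0.64 travel [62.8 -1.  -0.3] yaw [0.   0.02 0.  ]
-26 [(640, np.float64(61.0)), (644, np.float64(59.0)), (648, np.float64(58.0)), (652, np.float64(53.0)), (656, np.float64(51.0)), (660, np.float64(44.0)), (664, np.float64(40.0)), (668, np.float64(39.0)), (672, np.float64(38.0)), (676, np.float64(38.0)), (680, np.float64(40.0)), (684, np.float64(40.0)), (688, np.float64(38.0)), (696, np.float64(15.0)), (700, np.float64(15.0))]
26 [(668, np.float64(53.0)), (672, np.float64(50.0)), (676, np.float64(40.0)), (680, np.float64(38.0)), (684, np.float64(38.0)), (688, np.float64(40.0)), (692, np.float64(39.0)), (696, np.float64(36.0)), (700, np.float64(14.0))]
```

The gap is closed and no load is left on the hand. I'll back off along the slide, rise, and check.

Call:
carry_out --pt "8 0 0" --pt "20 0 0" --pt "35 0 0" --pt "50 0 0" --pt "60 0 -20" --pt "65 0 -60" --pt "65 0 -110" --pt "65 0 -140" --yaw '[0, 0, 0, 0, 0, 0, 0, 0]'

```text
time: 8.38
ee_pos: [451.3, 202.7, 202.3]
eef_rot: [0.05, 0.999, 0.001, 0.001]
wrist_force: [-0.8, -0.2, 0.2]
width: 0.4
gripper_force: 0.0
```

Call:
carry_out --pt "0 30 -10" --pt "0 75 -10" --pt "0 125 -10" --pt "0 175 -10" --pt "0 220 -10" --pt "0 250 -10" --pt "0 270 -10" --pt "0 270 -10" --yaw '[0, 0, 0, 0, 0, 0, 0, 0]'

```text
time: 9.38
ee_pos: [478.2, 471.7, 209.4]
eef_rot: [0.049, 0.999, -0.0, -0.0]
wrist_force: [-0.1, -0.5, -0.8]
width: 0.4
gripper_force: 0.0
```

Run:
```python
from h import *
rel(REAR); gap(); p=plate(); cv2.imwrite("pics/e.png",cv2.resize(p["img"][40:290,60:420],None,fx=2,fy=2))
```

```text
t 9.38 pos [478.2 471.7 209.4] w 0.4 F along -0.08 travel [  -2.6 -271.4  149.5] yaw [-0.02 -0.02  0.06]
-26 [(640, np.float64(60.0)), (644, np.float64(60.0)), (648, np.float64(58.0)), (652, np.float64(56.0)), (656, np.float64(52.0)), (660, np.float64(49.0)), (664, np.float64(39.0)), (668, np.float64(38.0)), (672, np.float64(37.0)), (676, np.float64(37.0)), (680, np.float64(39.0)), (684, np.float64(39.0)), (688, np.float64(39.0)), (696, np.float64(13.0)), (700, np.float64(14.0))]
26 [(640, np.float64(62.0)), (644, np.float64(61.0)), (648, np.float64(60.0)), (652, np.float64(60.0)), (656, np.float64(59.0)), (660, np.float64(55.0)), (664, np.float64(53.0)), (668, np.float64(50.0)), (672, np.float64(39.0)), (676, np.float64(39.0)), (680, np.float64(38.0)), (684, np.float64(39.0)), (688, np.float64(40.0)), (692, np.float64(39.0)), (696, np.float64(38.0)), (700, np.float64(13.0))]
buff 282 [530.4 192.1  99.8]
brown 266 [ 425.1 -212.5   99.9]
```

View pics/e.png

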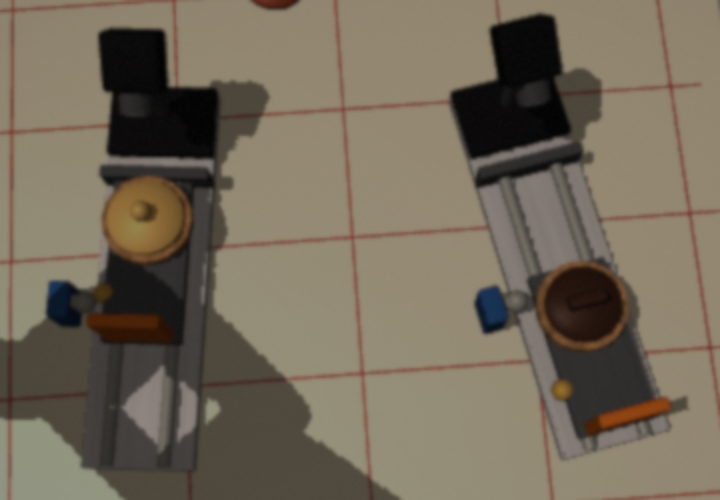

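The buff carriage sits against the stop bar at (155,175) px with its detent ball past the roller, and its plate is about 72 mm on from the start. The brown carriage hasn't moved (425, -212.5 mm), and the hand is clear.

```bash
python3 -c "
from cell import *
print(finish_job())"
```

```text
the job is handed in; nothing more can be done
None
```

The buff lid's carriage is fully home against its end stop and stayed there after I took the hand away. The brown lid's carriage did not move, and I handed the job in at about 9.5 s.

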